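# Find the trivet that has lost its grip and box it for repair

### The job

One of the three marble trivets has a base gone slippery, though all look alike. Drag each of the three more than 5 cm across the worktop and feel which slides too easily; then lay that one flat in the repair box, tip the open lid past upright and let it fall shut by its own weight. The two sound trivets stay flat on the worktop and are never lifted, and nothing else is disturbed.

Things in the scene. Friction and masses are not known exactly. Their poses are not given: they have to be found in the camera images.
- trivet_1: one of three marble trivets that look exactly alike: slab 120 mm long (x axis), 64 mm wide (y), 19 mm thick (z up), about 0.4 kg (each up to 15% off), the lowest 4 mm a dark base pad set in 3 mm all round; lies flat, long axis within 0.45 rad of straight ahead; origin at the centre of its underside. Numbers and places do not tell which is the slippery one
- trivet_2: another of the three, looks, size, origin and axes as trivet_1. Two of the three have sound rubber pads, friction on the worktop about 1.0; the third's pad has gone hard and slippery, about 0.1 (up to 15% off). Slid by its sides without pressing down, a sound one resists with about 4 N, the slippery one with about 0.4 N; what a grip presses down adds to both
- trivet_3: the last of the three, looks, size, origin and axes as trivet_1; it may be a sound or the slippery one
- repair_box: open-topped wooden box fixed to the worktop, outside 180 mm deep (its x axis, pointing away from the robot to the hinge side), 200 mm wide (y), 60 mm high; walls and floor 8 mm thick, so inside 164 by 184 mm and 52 mm deep; origin at the centre of its underside
- box_floor (a point): centre of the box's inner floor, 8 mm above the worktop, axes as the box
- lid (a joint): angle of the box's wooden lid (180 by 200 by 8 mm, 0.2 kg, with a 60 mm wide lip 12 mm out of its front edge): 0 shut, 1.57 upright, 1.85 at its stop, leaning back away from the robot, where it rests at the start. Free hinge: short of upright it falls shut, beyond upright back to the stop
- lid_hinge (a point): middle of the lid's hinge line, on the box's far rim 60.5 mm above the worktop; the line runs along the box's y axis
- lid_edge (a point): middle of the lip's front edge on the lid's outer face, 192 mm from the hinge line; with the lid open it is the lid's highest point, about 0.25 m above the worktop. The outer face, then looking away from the robot, is bare and can be pushed anywhere
- mug: white mug with green dots, 78 by 114 by 93 mm, bystander; origin at the centre of its underside
- tape_roll: roll of beige tape lying flat, 104 mm across, 25 mm high, bystander; origin at the centre of its underside
- honey_jar: honey jar with green cap, 66 mm across, 84 mm high, bystander; origin at the centre of its underside
- teaspoon: teaspoon with blue handle lying flat, 138 by 27 by 13 mm, bystander; origin at its middle, on the worktop
Not all that is in view belongs to the job. What is shaped like the trivet_1 but yellow is not meant.

How it is judged:
By the outcome, as a careful person would: the job done as asked, in the order asked, and still so for the second after the job is handed in, with the robot touching nothing.
It also fails if it takes over 72 s, if anything falls off the work surface, if the arm or the gripper's body presses on something with over 40 N, if the wrist force passes 120 N, or if a joint passes its speed limit or range.

### The arm

A 6-joint arm with a two-finger parallel gripper is mounted at the origin on a cart in front of the work surface, level with it; the furniture and walls round the work are solid. World frame = base frame: x ahead of the robot, y to its left, z up, the work surface at z = 0. Lengths are in m, angles in rad, forces in N, time in s.
With the tool pointing down it reaches from about 0.375 to 0.9 m from the base axis. Payload 3.1 kg.
Tool frame: the origin (TCP) lies on the centre line of the jaws, within the pads' length; the fingertips stand ahead of it and the grasp point (between the pads) lies 3 mm ahead of it (robot.tip_reach is the z of the fingertips in the tool frame, in m); z points along the fingers, y is the line along which they close (so a half turn about z gives the same grasp; the last joint's range is limited). The gripper opens to 87 mm and grips with 3 to 60 N. Pads are 19 mm wide; open, the fingers measure 117 mm over their backs; the gripper's body (75 mm by 190 mm) begins 51 mm behind the grasp point.
Start: joints at [-1.405, 0.527, 1.433, -0, 1.181, -0.178], TCP at [0.211, -0.588, 0.245] pointing down, gripper open.
Joint ranges: [-3.08, 3.08], [-0.75, 2.2], [0.22, 2.44], [-1.43, 4.57], [0, 2.65], [-2.85, 2.85]. Speed limits (rad/s): [2.79, 2.79, 3.14, 3.14, 3.14, 3.14].

### API

Orientations are given as a unit quaternion [x, y, z, w].
In Python, from rig import sensors, eyes, ticket, robot gives the robot as it stands.
- The arm moves only by the tool drive_tool, never from a script. Its argument "deltas" is a list that holds one entry, the list of rows, each a list of 6 numbers: the shift along the tool's x, y, z in mm, then the turn, a rotation vector about the tool's x, y, z in rad. A call has 1 to 8 rows; each row shifts and turns the commanded pose from where the row before left it, along the tool's axes as they then stand; what a row does not reach is not made up. A row lasts 1/12 s, in which the tool goes at most 41.7 mm and 7.16 degrees, less where a joint would pass 70% of its speed; a pose out of reach is approached as far as the arm can. A call is refused whole if a number of a shift passes 41.7 or a number of a turn 0.125, either way. A call with a gripper value outside its range is refused whole. "gripper" is the opening in per cent of the stroke, from 0 (shut) to 100 (fully open), set as the call begins (left out, the last holds). The fingers move at their own pace and stop on an object; "squeeze" is the grip in N (left out, the last holds). Time passes only in rows, so rows that do not move let the fingers close. It gives the time, the measured TCP pose, the force, the opening and the grip force at its end, in the units of the state.
- sensors.get_obs(): the state, without advancing time (a new reading comes with each control period).
- eyes.camera(name): name is "side" or "top"; returns a dict with "img" (480x640x3 uint8, red, green, blue), "fov_y" (degrees; the focal length in pixels is half the picture's height over the tangent of half this angle, whatever the lens; pixels are square), "cx", "cy" (the principal point, pixels), "xyz" and "attitude" of the camera in the world. Camera axes: x right, y up, looking along -z (the intrinsics and any distortion apply to the point x, -y, -z); pixel columns grow to the right and rows downward; lengths in m; the calibration is good to about 2 mm. A picture is of the moment at which its call begins. There is no depth.
- ticket.hand_in(): hands the job in; it is judged then, once.
The state is a dict: "time": time; "q": joint angles; "joint_velocities": joint speeds; "joint_torque": joint torques, N m; "position": TCP position; "tool_rot": TCP orientation; "ft_force": force on the tool from outside, world axes, zero at the start; "moment": the same for the moment, N m; "grip_width": finger opening in m; "grip_force": force on a finger pad.
Only numpy, scipy, OpenCV 4.12 (cv2) and the standard library are available. Lean on these libraries where they do the work, as an engineer would, in place of code of your own. Each camera call takes 0.05 s, during which the arm holds its last target. There are 200 camera calls.

## Working session

There is one attempt and no reset: what is moved stays moved. The work goes in short steps, Python scripts to look and compute and a tool call to move; the robot and the scene stay as the last step left them, time stands still between calls to the robot, and variables do not carry over. Pictures are saved under pics/ and viewed, at most 10 in all, crops included, and the job is handed in when it is done.

Besides the shell and the picture viewer there is one more tool, called after "Emit:" as name([rows], argument=value, ...), one row to a line, values as JSON. drive_tool: Moves the arm, as the interface text tells. Its arguments: {"type":"object","properties":{"deltas":{"type":"array"},"gripper":{"type":"number"},"squeeze":{"type":"number"}},"required":["deltas"]}

```bash
ls; mkdir -p pics; python3 - <<'E'
from rig import sensors, eyes, robot
import cv2
print(robot.tip_reach, sensors.get_obs())
for n in("side","top"):
    c=eyes.camera(n); print({k:v for k,v in c.items() if k!='img'})
    cv2.imwrite(f"pics/{n}0.png",c['img'][:,:,::-1])
E
```

```text
pics
0.022 {'time': 0.0, 'q': array([-1.40447015e+00,  5.28456820e-01,  1.43389937e+00,  1.75328091e-05,
        1.18137974e+00, -1.78516982e-01]), 'joint_velocities': array([0.00100099, 0.00021216, 0.00137097, 0.00130566, 0.0003088 ,
       0.00012761]), 'joint_torque': array([-7.00044166e-04, -4.40039349e+01, -1.76592708e+01,  6.32393430e-02,
        5.82275062e-02, -1.73384715e-04]), 'position': array([ 0.21118849, -0.58751638,  0.24357825]), 'tool_rot': array([ 9.85172196e-01,  1.71565135e-01,  1.46383704e-05, -1.07156804e-03]), 'ft_force': array([-0.25081762, -0.28640397,  0.15461893]), 'moment': array([0.01037849, 0.02188101, 0.01403183]), 'grip_force': 0.0, 'grip_width': 0.08697968125759482}
{'fov_y': 48.956256513272606, 'cx': 307.66436197789267, 'cy': 243.88060085683117, 'xyz': array([0.28034501, 0.83160743, 0.8851426 ]), 'attitude': array([-0.0598403 ,  0.39169179,  0.90498423, -0.15492006])}
{'fov_y': 53.79232036593825, 'cx': 315.81983844043225, 'cy': 241.29411349037454, 'xyz': array([0.45058649, 0.00227135, 1.11182838]), 'attitude': array([ 0.03449319, -0.04566986, -0.70028915,  0.71156138])}
```

View pics/top0.png

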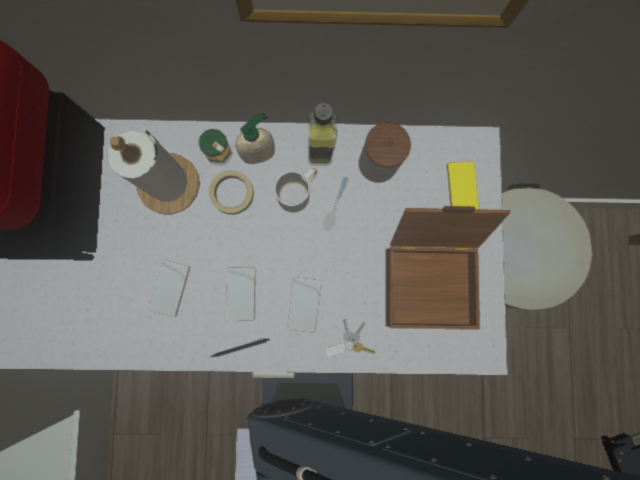

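View pics/side0.png

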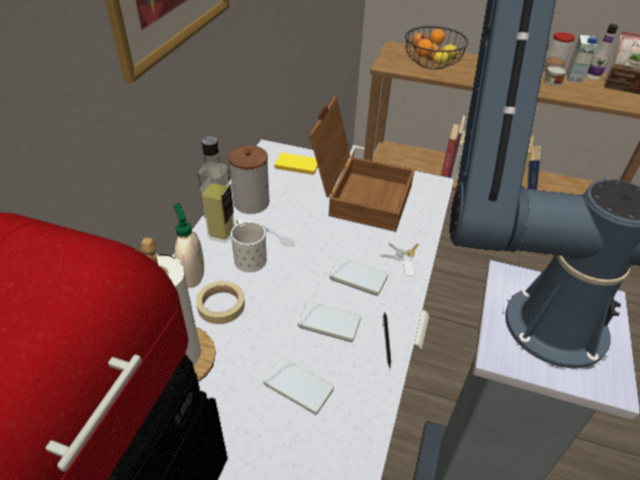

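The top view shows the trivets at about (170,288), (241,293) and (304,304), the box at (433,288), and the lid leaning back at about (450,228). The side view agrees. Next I segment the trivets.

```bash
cat > h.py <<'E'
import numpy as np, cv2
from rig import sensors, eyes
from scipy.spatial.transform import Rotation as R
def ray(c,px):
    f=240/np.tan(np.radians(c['fov_y'])/2)
    px=np.atleast_2d(np.asarray(px,float))
    d=np.c_[(px[:,0]-c['cx'])/f,-(px[:,1]-c['cy'])/f,-np.ones(len(px))]
    return R.from_quat(c['attitude']).apply(d)
def onz(c,px,z):
    d=ray(c,px); o=np.array(c['xyz']); return o+d*((z-o[2])/d[:,2])[:,None]
def proj(c,P):
    f=240/np.tan(np.radians(c['fov_y'])/2)
    p=R.from_quat(c['attitude']).inv().apply(np.atleast_2d(P)-c['xyz'])
    return np.c_[c['cx']+f*p[:,0]/-p[:,2],c['cy']-f*p[:,1]/-p[:,2]]
def trivets(c,roi=(120,250,350,345),z=.019):
    x0,y0,x1,y1=roi; im=c['img'][y0:y1,x0:x1].astype(int)
    # marble is greenish: green minus blue
    m=((im[:,:,1]-im[:,:,2])>THR).astype(np.uint8)
    m=cv2.morphologyEx(m,cv2.MORPH_OPEN,np.ones((3,3),np.uint8))
    m=cv2.morphologyEx(m,cv2.MORPH_CLOSE,np.ones((7,7),np.uint8))
    out=[]
    for k in cv2.findContours(m,0,cv2.CHAIN_APPROX_NONE)[0]:
        if cv2.contourArea(k)<500: continue
        P=onz(c,k[:,0]+[x0,y0],z)[:,:2]
        (cx,cy),(w,h),a=cv2.minAreaRect((P*1000).astype(np.float32))
        if w<h: w,h,a=h,w,a-90
        a=(a+90)%180-90
        out.append((round(cx),round(cy),round(w),round(h),round(np.radians(a),3)))
    return sorted(out,key=lambda t:-t[1]),m
THR=2
E
python3 - <<'E'
from h import *
c=eyes.camera('top'); im=c['img']
for n,p in dict(t1=(168,292),t2=(241,298),t3=(304,310),tab=(205,270),tab2=(270,320),tab3=(340,270)).items():
    x,y=p; b=im[y-4:y+5,x-4:x+5].reshape(-1,3); print(n,b.mean(0).round(1),b.std(0).round(1))
t,m=trivets(c); print(t)
cr=im[250:345,120:350,::-1]; g=cv2.resize(cr,None,fx=3,fy=3,interpolation=cv2.INTER_CUBIC)
g=np.clip((g.astype(float)-110)*2,0,255).astype(np.uint8)
mm=cv2.resize(m*255,None,fx=3,fy=3); cv2.imwrite('pics/c1.png',np.vstack([g,cv2.cvtColor(mm,cv2.COLOR_GRAY2BGR)]))
# box: rim corners
for n,p in dict(bl=(388,328),br=(480,328),tl=(388,249),tr=(478,249)).items(): print(n,onz(c,p,.06).round(3))
# candidate lid top ends, at z=.245
for p in [(406,209),(508,211),(444,207),(475,208)]: print(p,onz(c,p,.245).round(3))
for p in dict(mug=(292,190),tape=(231,192),spoon=(330,221),keys=(352,335),pen0=(212,355),pen1=(268,341)).values(): print(p,onz(c,p,.01).round(3))
E
```

```text
t1 [158.2 165.6 164.9] [0.6 0.5 0.5]
t2 [159.2 166.5 165.9] [0.6 0.6 0.6]
t3 [159.2 166.6 166. ] [0.7 0.6 0.6]
tab [162.2 166.2 166.8] [0.7 0.8 0.8]
tab2 [162.1 166.1 167. ] [0.8 0.7 0.6]
tab3 [162.4 166.2 166.8] [1.  1.  1.2]
[]
bl [[ 0.381 -0.175  0.06 ]]
br [[ 0.384 -0.378  0.06 ]]
tl [[ 0.556 -0.175  0.06 ]]
tr [[ 0.559 -0.378  0.06 ]]
(406, 209) [[ 0.613 -0.178  0.245]]
(508, 211) [[ 0.613 -0.369  0.245]]
(444, 207) [[ 0.618 -0.249  0.245]]
(475, 208) [[ 0.617 -0.307  0.245]]
(292, 190) [[0.698 0.044 0.01 ]]
(231, 192) [[0.69  0.188 0.01 ]]
(330, 221) [[ 0.625 -0.047  0.01 ]]
(352, 335) [[ 0.361 -0.101  0.01 ]]
(212, 355) [[0.312 0.218 0.01 ]]
(268, 341) [[0.345 0.092 0.01 ]]
```

View pics/c1.png

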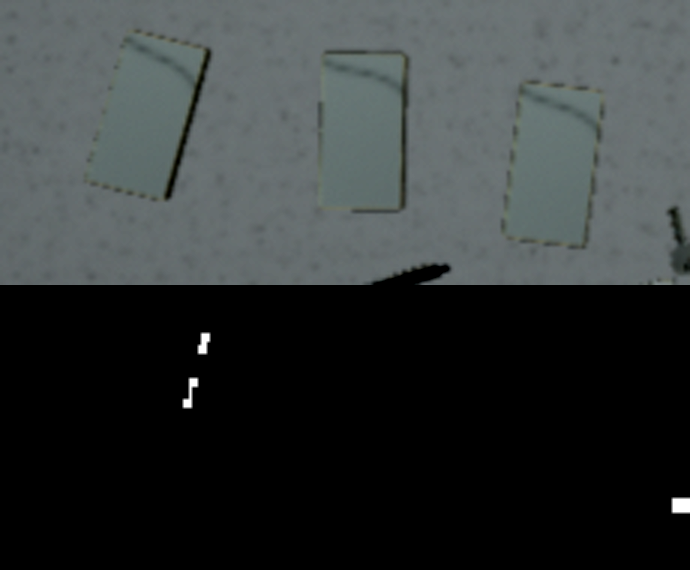

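The crop shows the three slab outlines clearly. The marble differs from the worktop in green minus red (7.4 against 4), so I use that.

```bash
python3 - <<'E'
s=open('h.py').read()
a=s.index("    # marble"); b=s.index("    out=[]")
s=s[:a]+'''    g=cv2.GaussianBlur((im[:,:,1]-im[:,:,0]).astype(np.float32),(0,0),1.5)
    m=((g>5.7)).astype(np.uint8)
    m=cv2.morphologyEx(m,cv2.MORPH_OPEN,np.ones((9,9),np.uint8))
'''+s[b:]+'''
def to(x,y,z,yaw,n=1):
    "total shift (mm, present tool axes) and turn to a tool-down pose"
    o=sensors.get_obs(); r=R.from_quat(o['tool_rot'])
    d=r.inv().apply((np.array([x,y,z])-o['position'])*1000)
    tx=r.apply([1,0,0]); now=np.arctan2(tx[1],tx[0])
    w=(yaw-now+np.pi/2)%np.pi-np.pi/2
    t=R.from_euler('z',now+w)*R.from_euler('x',np.pi)
    rv=(r.inv()*t).as_rotvec()
    print('pos',o['position'].round(4),'yaw',now.round(3),'shift',d.round(1),'rotvec',rv.round(3),'t',round(o['time'],2))
'''
open('h.py','w').write(s)
from h import *
c=eyes.camera('top'); t,m=trivets(c)
for k in t: print(k)
E
```

```text
(463, 323, 111, 58, np.float64(-0.227))
(453, 158, 109, 57, np.float64(0.016))
(430, 11, 111, 59, np.float64(-0.095))
```

```bash
python3 -c "
from h import *
to(.430,.011,.12,-.095)"
```

```text
pos [ 0.2112 -0.5878  0.2439] yaw 0.345 shift [ 408.3 -489.4  124.7] rotvec [-0.001  0.     0.44 ] t 0.2
```

Emit:
drive_tool([
  [[22, -26, 4, 0, 0, 0], [22, -26, 4, 0, 0, 0], [22, -26, 4, 0, 0, 0], [22, -26, 4, 0, 0, 0], [22, -26, 4, 0, 0, 0], [22, -26, 4, 0, 0, 0], [22, -26, 4, 0, 0, 0], [22, -26, 4, 0, 0, 0]],
], gripper=100, squeeze=10)

```text
time: 0.87
position: [0.3069, -0.3314, 0.2124]
tool_rot: [0.985, 0.171, 0.0, 0.0]
ft_force: [0.3, -0.3, -0.6]
grip_width: 0.0867
grip_force: 0.0
```

Emit:
drive_tool([
  [[22, -26, 8, 0, 0, 0], [22, -26, 8, 0, 0, 0], [22, -26, 8, 0, 0, 0], [22, -26, 8, 0, 0, 0], [22, -26, 8, 0, 0, 0], [22, -26, 8, 0, 0, 0], [22, -26, 8, 0, 0, 0], [22, -26, 8, 0, 0, 0]],
])

```text
time: 1.53
position: [0.4025, -0.0762, 0.1483]
tool_rot: [0.985, 0.171, 0.0, 0.0]
ft_force: [1.1, 0.1, 0.2]
grip_width: 0.0869
grip_force: 0.0
```

```bash
python3 -c "
from h import *
to(.430,.011,.06,-.095)"
```

```text
pos [ 0.4025 -0.0762  0.1483] yaw 0.344 shift [ 55.4 -72.9  88.3] rotvec [ 0.    -0.     0.439] t 1.53
```

Emit:
drive_tool([
  [[14, -18, 20, 0, 0, 0], [14, -18, 20, 0, 0, 0], [14, -18, 20, 0, 0, 0], [13.5, -19, 20, 0, 0, 0], [0, 0, 0, 0, 0, 0.11], [0, 0, 0, 0, 0, 0.11], [0, 0, 0, 0, 0, 0.11], [0, 0, 0, 0, 0, 0.11]],
])

```text
time: 2.2
position: [0.4297, 0.0101, 0.0682]
tool_rot: [0.999, -0.05, -0.0, -0.0]
ft_force: [-1.6, -0.7, 0.6]
grip_width: 0.087
grip_force: 0.0
```

```bash
python3 -c "
from h import *
to(.430,.011,.0275,-.095)
c=eyes.camera('side'); im=c['img']; cv2.imwrite('pics/s1.png',cv2.resize(im[220:360,260:450,::-1],None,fx=4,fy=4))"
```

```text
pos [0.4297 0.0101 0.0682] yaw -0.1 shift [ 0.2 -0.9 40.7] rotvec [-0.     0.    -0.005] t 2.2
```

View pics/s1.png

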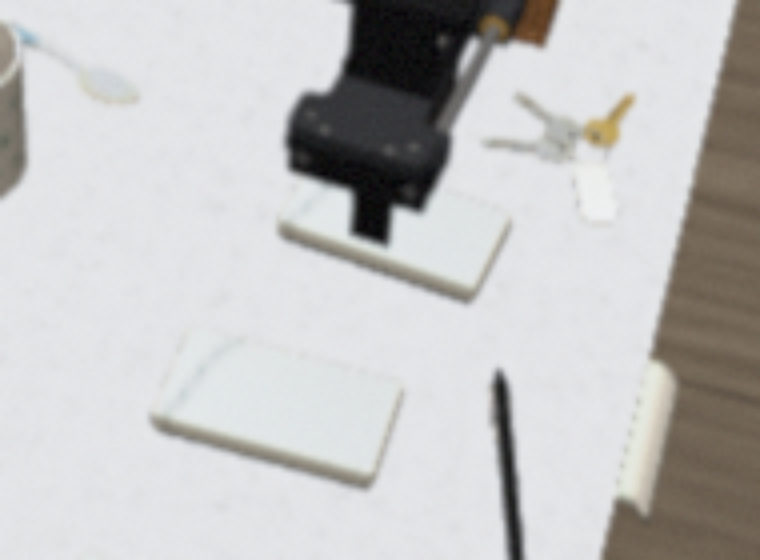

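The close view shows the gripper centred over trivet 3, with the near finger at about (370,240) alongside its edge. I descend and grip lightly.

Emit:
drive_tool([
  [[0, -0.5, 10, 0, 0, 0], [0, -0.5, 10, 0, 0, 0], [0, 0, 10, 0, 0, 0], [0, 0, 6, 0, 0, 0], [0, 0, 4, 0, 0, 0], [0, 0, 0, 0, 0, 0], [0, 0, 0, 0, 0, 0]],
])

```text
time: 2.83
position: [0.4296, 0.0107, 0.0285]
tool_rot: [0.999, -0.047, -0.0, -0.0]
ft_force: [-0.6, 0.3, -0.6]
grip_width: 0.0869
grip_force: 0.0
```

Emit:
drive_tool([
  [[0, 0, 0, 0, 0, 0], [0, 0, 0, 0, 0, 0], [0, 0, 0, 0, 0, 0], [0, 0, 0, 0, 0, 0], [0, 0, 0, 0, 0, 0], [0, 0, 0, 0, 0, 0], [0, 0, 0, 0, 0, 0], [0, 0, 0, 0, 0, 0]],
], gripper=60, squeeze=8)

```text
time: 3.5
position: [0.4297, 0.0108, 0.0288]
tool_rot: [0.999, -0.048, 0.0, -0.0]
ft_force: [0.2, 1.6, 4.1]
grip_width: 0.064
grip_force: 8.0
```

Emit:
drive_tool([
  [[2, 0, 0, 0, 0, 0], [4, 0, 0, 0, 0, 0], [5, 0, 0, 0, 0, 0], [5, 0, 0, 0, 0, 0], [5, 0, 0, 0, 0, 0], [5, 0, 0, 0, 0, 0], [5, 0, 0, 0, 0, 0]],
], squeeze=12)

```text
time: 4.08
position: [0.4481, 0.0105, 0.0281]
tool_rot: [0.999, -0.047, -0.013, -0.002]
ft_force: [-14.8, 1.7, 13.0]
grip_width: 0.0637
grip_force: 12.0
```

Emit:
drive_tool([
  [[5, 0, 0, 0, 0, 0], [5, 0, 0, 0, 0, 0], [5, 0, 0, 0, 0, 0], [5, 0, 0, 0, 0, 0], [5, 0, 0, 0, 0, 0]],
])

```text
time: 4.5
position: [0.4729, 0.0082, 0.0279]
tool_rot: [0.999, -0.047, -0.014, -0.002]
ft_force: [-15.6, 1.2, 14.1]
grip_width: 0.0641
grip_force: 12.0
```

Emit:
drive_tool([
  [[5, 0, 0, 0, 0, 0], [5, 0, 0, 0, 0, 0], [5, 0, 0, 0, 0, 0]],
])

```text
time: 4.75
position: [0.4879, 0.0067, 0.0278]
tool_rot: [0.999, -0.047, -0.014, -0.002]
ft_force: [-13.7, 0.4, 12.1]
grip_width: 0.0639
grip_force: 12.0
```

Trivet 3 resists strongly, about 15 N with about 13 N of downward press, so it is sound. I drag a little farther for margin, release and rise.

Emit:
drive_tool([
  [[5, 0, 0, 0, 0, 0], [5, 0, 0, 0, 0, 0], [-3, 0, 0, 0, 0, 0], [-3, 0, 0, 0, 0, 0]],
])

```text
time: 5.08
position: [0.5028, 0.0041, 0.028]
tool_rot: [0.999, -0.048, -0.001, -0.0]
ft_force: [1.2, 1.4, -2.1]
grip_width: 0.0638
grip_force: 12.0
```

Emit:
drive_tool([
  [[0, 0, 0, 0, 0, 0], [0, 0, 0, 0, 0, 0], [0, 0, 0, 0, 0, 0], [0, 0, 0, 0, 0, 0], [0, 0, -20, 0, 0, 0], [0, 0, -20, 0, 0, 0], [0, 0, -20, 0, 0, 0]],
], gripper=100)

```text
time: 5.67
position: [0.5044, 0.0035, 0.089]
tool_rot: [0.999, -0.048, -0.0, -0.0]
ft_force: [-0.7, -0.3, 0.7]
grip_width: 0.087
grip_force: 0.0
```

```bash
python3 -c "
from h import *
to(.453,.158,.075,.016)"
```

```text
pos [0.5044 0.0035 0.089 ] yaw -0.095 shift [ -65.8 -148.9   14. ] rotvec [-0.     0.    -0.111] t 5.67
```

Emit:
drive_tool([
  [[-16.4, -37.2, 0, 0, 0, 0], [-16.4, -37.2, 0, 0, 0, 0], [-16.5, -37.2, 0, 0, 0, 0], [-16.5, -37.3, 0, 0, 0, 0], [0, 0, 10, 0, 0, -0.111], [0, 0, 0, 0, 0, 0], [0, 0, 0, 0, 0, 0]],
])

```text
time: 6.25
position: [0.4532, 0.1584, 0.0785]
tool_rot: [1.0, 0.007, 0.0, 0.0]
ft_force: [0.3, 0.9, 0.5]
grip_width: 0.087
grip_force: 0.0
```

```bash
python3 -c "
from h import *
to(.453,.158,.0285,.016)
c=eyes.camera('top'); print(trivets(c)[0])
c=eyes.camera('side'); im=c['img']; cv2.imwrite('pics/s2.png',cv2.resize(im[220:400,240:450,::-1],None,fx=3,fy=3))"
```

```text
pos [0.4532 0.1584 0.0785] yaw 0.015 shift [-0.2  0.4 50. ] rotvec [ 0.    -0.    -0.001] t 6.25
[(462, 335, 122, 41, np.float64(-0.271)), (422, 229, 170, 142, np.float64(0.016)), (501, 5, 115, 62, np.float64(-0.097))]
```

View pics/s2.png

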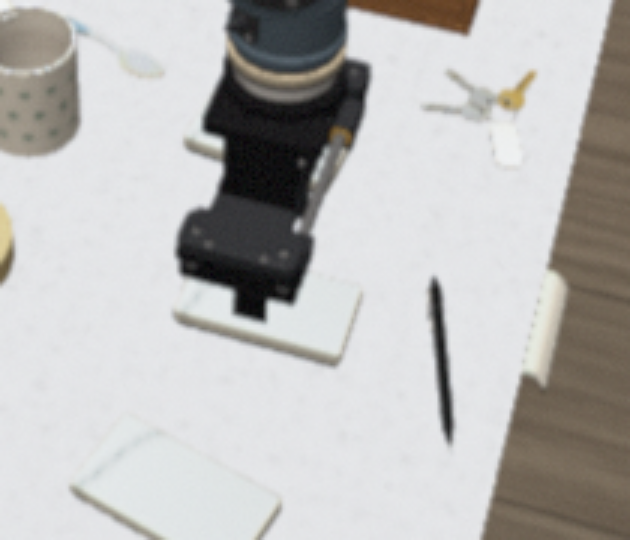

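Trivet 3 now lies at (501,5) mm, 71 mm from where it started. The picture shows the gripper over trivet 2, with its finger at about (250,305). I descend and grip.

Emit:
drive_tool([
  [[0, 0, 12, 0, 0, 0], [0, 0, 12, 0, 0, 0], [0, 0, 12, 0, 0, 0], [0, 0, 8, 0, 0, 0], [0, 0, 5, 0, 0, 0], [0, 0, 0, 0, 0, 0], [0, 0, 0, 0, 0, 0]],
])

```text
time: 6.93
position: [0.4532, 0.1576, 0.0296]
tool_rot: [1.0, 0.007, -0.0, 0.0]
ft_force: [-0.1, 0.3, 0.5]
grip_width: 0.0874
grip_force: 0.0
```

Emit:
drive_tool([
  [[0, 0, 0, 0, 0, 0], [0, 0, 0, 0, 0, 0], [0, 0, 0, 0, 0, 0], [0, 0, 0, 0, 0, 0], [0, 0, 0, 0, 0, 0], [0, 0, 0, 0, 0, 0], [0, 0, 0, 0, 0, 0], [0, 0, 0, 0, 0, 0]],
], gripper=60, squeeze=10)

```text
time: 7.6
position: [0.4531, 0.1582, 0.0299]
tool_rot: [1.0, 0.008, 0.0, -0.0]
ft_force: [0.1, -1.2, 3.6]
grip_width: 0.0638
grip_force: 10.0
```

Emit:
drive_tool([
  [[2, 0, 0, 0, 0, 0], [4, 0, 0, 0, 0, 0], [5, 0, 0, 0, 0, 0], [5, 0, 0, 0, 0, 0], [5, 0, 0, 0, 0, 0], [5, 0, 0, 0, 0, 0], [5, 0, 0, 0, 0, 0]],
])

```text
time: 8.18
position: [0.4743, 0.1582, 0.0289]
tool_rot: [1.0, 0.008, -0.01, 0.001]
ft_force: [-11.8, -0.7, 9.5]
grip_width: 0.064
grip_force: 10.0
```

Emit:
drive_tool([
  [[5, 0, 0, 0, 0, 0], [5, 0, 0, 0, 0, 0], [5, 0, 0, 0, 0, 0], [5, 0, 0, 0, 0, 0]],
])

```text
time: 8.52
position: [0.4937, 0.1586, 0.0288]
tool_rot: [1.0, 0.008, -0.011, 0.001]
ft_force: [-12.7, 0.6, 11.1]
grip_width: 0.0641
grip_force: 10.0
```

Emit:
drive_tool([
  [[5, 0, 0, 0, 0, 0], [5, 0, 0, 0, 0, 0], [5, 0, 0, 0, 0, 0], [5, 0, 0, 0, 0, 0]],
])

```text
time: 8.85
position: [0.5138, 0.159, 0.0287]
tool_rot: [1.0, 0.008, -0.011, 0.001]
ft_force: [-12.2, -0.3, 12.4]
grip_width: 0.0641
grip_force: 10.0
```

Trivet 2 resists with about 12 N, so it is sound too. Trivet 1 should be the slippery one, but it still has to be dragged.

Emit:
drive_tool([
  [[4, 0, 0, 0, 0, 0], [4, 0, 0, 0, 0, 0], [0, 0, 0, 0, 0, 0]],
])

```text
time: 9.1
position: [0.5261, 0.1592, 0.0288]
tool_rot: [1.0, 0.008, -0.006, 0.0]
ft_force: [-3.7, 0.4, 0.9]
grip_width: 0.0639
grip_force: 10.0
```

Emit:
drive_tool([
  [[0, 0, 0, 0, 0, 0], [0, 0, 0, 0, 0, 0], [0, 0, 0, 0, 0, 0], [0, 0, 0, 0, 0, 0], [0, 0, -20, 0, 0, 0], [0, 0, -20, 0, 0, 0], [0, 0, -20, 0, 0, 0]],
], gripper=100)

```text
time: 9.68
position: [0.532, 0.1593, 0.0898]
tool_rot: [1.0, 0.008, -0.0, 0.0]
ft_force: [1.1, 0.5, 1.1]
grip_width: 0.0864
grip_force: 0.0
```

```bash
python3 -c "
from h import *
to(.463,.323,.08,-.227)"
```

```text
pos [0.532  0.1593 0.0898] yaw 0.016 shift [ -66.4 -164.8    9.9] rotvec [0.    0.001 0.243] t 9.68
```

Emit:
drive_tool([
  [[-13.3, -33, 0, 0, 0, 0], [-13.3, -33, 0, 0, 0, 0], [-13.3, -33, 0, 0, 0, 0], [-13.3, -33, 0, 0, 0, 0], [-13.3, -33, 0, 0, 0, 0], [0, 0, 5, 0, 0, 0.122], [0, 0, 5, 0, 0, 0.121], [0, 0, 0, 0, 0, 0]],
])

```text
time: 10.35
position: [0.4621, 0.3241, 0.0789]
tool_rot: [0.994, -0.113, -0.0, 0.0]
ft_force: [-0.7, -0.2, 0.6]
grip_width: 0.0868
grip_force: 0.0
```

```bash
python3 -c "
from h import *
to(.463,.323,.0285,-.227)
c=eyes.camera('side'); im=c['img']; cv2.imwrite('pics/s3.png',cv2.resize(im[280:460,200:410,::-1],None,fx=3,fy=3))"
```

```text
pos [0.4621 0.3241 0.0789] yaw -0.227 shift [ 1.1  0.9 50.4] rotvec [ 0.     0.001 -0.   ] t 10.35
```

View pics/s3.png

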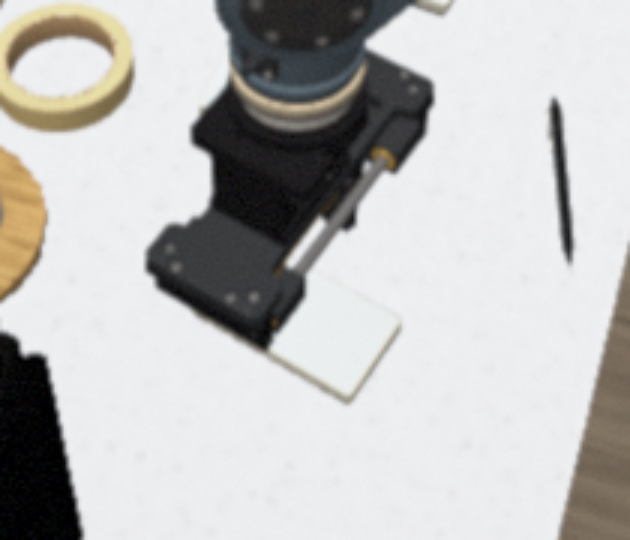

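The gripper sits over trivet 1, with the finger at about (265,335) by its left edge and clear of the oven. I descend, grip and drag.

Emit:
drive_tool([
  [[0.5, 0.5, 12, 0, 0, 0], [0.5, 0.5, 12, 0, 0, 0], [0, 0, 12, 0, 0, 0], [0, 0, 9, 0, 0, 0], [0, 0, 5, 0, 0, 0], [0, 0, 0, 0, 0, 0], [0, 0, 0, 0, 0, 0]],
])

```text
time: 10.98
position: [0.4634, 0.3218, 0.0289]
tool_rot: [0.994, -0.113, -0.001, 0.0]
ft_force: [0.2, -0.1, 0.2]
grip_width: 0.0872
grip_force: 0.0
```

Emit:
drive_tool([
  [[0, 0, 0, 0, 0, 0], [0, 0, 0, 0, 0, 0], [0, 0, 0, 0, 0, 0], [0, 0, 0, 0, 0, 0], [0, 0, 0, 0, 0, 0], [0, 0, 0, 0, 0, 0], [0, 0, 0, 0, 0, 0], [0, 0, 0, 0, 0, 0]],
], gripper=60, squeeze=10)

```text
time: 11.65
position: [0.4638, 0.3223, 0.03]
tool_rot: [0.994, -0.113, 0.0, -0.0]
ft_force: [0.1, 0.8, 3.5]
grip_width: 0.0641
grip_force: 10.0
```

Emit:
drive_tool([
  [[2, 0, 0, 0, 0, 0], [4, 0, 0, 0, 0, 0], [5, 0, 0, 0, 0, 0], [5, 0, 0, 0, 0, 0], [5, 0, 0, 0, 0, 0], [5, 0, 0, 0, 0, 0], [5, 0, 0, 0, 0, 0]],
])

```text
time: 12.23
position: [0.4931, 0.3151, 0.03]
tool_rot: [0.994, -0.113, -0.001, 0.0]
ft_force: [-2.3, 0.9, 6.2]
grip_width: 0.0643
grip_force: 10.0
```

Emit:
drive_tool([
  [[5, 0, 0, 0, 0, 0], [5, 0, 0, 0, 0, 0], [5, 0, 0, 0, 0, 0], [5, 0, 0, 0, 0, 0]],
])

```text
time: 12.57
position: [0.5126, 0.3106, 0.03]
tool_rot: [0.994, -0.113, -0.001, 0.0]
ft_force: [-2.5, 0.4, 5.0]
grip_width: 0.0636
grip_force: 10.0
```

Emit:
drive_tool([
  [[5, 0, 0, 0, 0, 0], [5, 0, 0, 0, 0, 0], [5, 0, 0, 0, 0, 0], [5, 0, 0, 0, 0, 0]],
])

```text
time: 12.9
position: [0.5321, 0.3062, 0.03]
tool_rot: [0.994, -0.113, -0.001, 0.0]
ft_force: [-1.8, 0.7, 4.9]
grip_width: 0.0639
grip_force: 10.0
```

Only about 2 N here, so trivet 1 is the slippery one, and it has been dragged 70 mm. I firm the grip and lift.

Emit:
drive_tool([
  [[0, 0, 0, 0, 0, 0], [0, 0, 0, 0, 0, 0], [0, 0, -10, 0, 0, 0], [0, 0, -25, 0, 0, 0], [0, 0, -30, 0, 0, 0], [0, 0, -30, 0, 0, 0], [0, 0, -30, 0, 0, 0], [0, 0, -25, 0, 0, 0]],
], squeeze=40)

```text
time: 13.57
position: [0.5316, 0.3059, 0.1807]
tool_rot: [0.994, -0.113, -0.001, 0.0]
ft_force: [0.9, -0.3, -3.6]
grip_width: 0.0639
grip_force: 40.0
```

```bash
python3 -c "
from h import *
to(.470,-.276,.18,-.015)
c=eyes.camera('side'); im=c['img']; cv2.imwrite('pics/s4.png',im[100:400,180:460,::-1])"
```

```text
pos [0.5316 0.3059 0.1807] yaw -0.227 shift [ 70.9 580.9   1.1] rotvec [ 0.001  0.002 -0.212] t 13.57
```

View pics/s4.png

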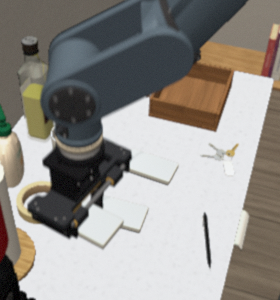

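Emit:
drive_tool([
  [[0, 0, 0, 0, 0, -0.106], [0, 0, 0, 0, 0, -0.106], [-5, 30, 0, 0, 0, 0], [-5, 34, 0, 0, 0, 0], [-5, 36, 0, 0, 0, 0], [-5, 36, 0, 0, 0, 0], [-5, 36, 0, 0, 0, 0], [-5, 36, 0, 0, 0, 0]],
])

```text
time: 14.28
position: [0.4975, 0.0973, 0.1785]
tool_rot: [1.0, -0.007, -0.002, -0.0]
ft_force: [0.5, -0.2, -3.9]
grip_width: 0.0635
grip_force: 40.0
```

Emit:
drive_tool([
  [[-5, 36, 0, 0, 0, 0], [-5, 36, 0, 0, 0, 0], [-5, 36, 0, 0, 0, 0], [-5, 36, 0, 0, 0, 0], [-3, 36, 0, 0, 0, 0], [0, 36, 0, 0, 0, 0], [0, 36, 0, 0, 0, 0], [0, 36, 0, 0, 0, 0]],
])

```text
time: 14.95
position: [0.4706, -0.1899, 0.1786]
tool_rot: [1.0, -0.008, -0.001, -0.001]
ft_force: [0.8, -1.1, -4.0]
grip_width: 0.0641
grip_force: 40.0
```

```bash
python3 -c "
from h import *
to(.470,-.276,.045,-.015)"
```

```text
pos [ 0.4706 -0.1899  0.1786] yaw -0.015 shift [  1.   86.4 133.4] rotvec [-0.002  0.002 -0.   ] t 14.95
```

Emit:
drive_tool([
  [[0.5, 30, 0, 0, 0, 0], [0.5, 30, 0, 0, 0, 0], [0, 26.4, 0, 0, 0, 0], [0, 0, 25, 0, 0, 0], [0, 0, 25, 0, 0, 0], [0, 0, 20, 0, 0, 0], [0, 0, 5, 0, 0, 0], [0, 0, 0, 0, 0, 0]],
])

```text
time: 15.62
position: [0.4701, -0.2738, 0.1022]
tool_rot: [1.0, -0.008, -0.002, -0.002]
ft_force: [-0.0, -0.2, -4.2]
grip_width: 0.0633
grip_force: 40.0
```

```bash
python3 -c "
from h import *
to(.470,-.276,.0385,-.015)
c=eyes.camera('top'); a=c['img'][190:350,370:530,::-1]
c=eyes.camera('side'); b=c['img'][90:250,290:450,::-1]
cv2.imwrite('pics/s5.png',cv2.resize(np.hstack([a,b]),None,fx=2.5,fy=2.5))"
```

```text
pos [ 0.4701 -0.2738  0.1022] yaw -0.015 shift [ 0.3  2.4 63.7] rotvec [-0.004  0.005 -0.   ] t 15.62
```

View pics/s5.png

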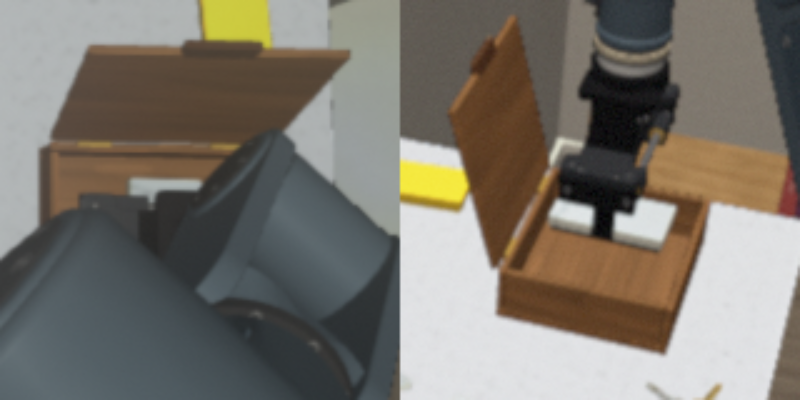

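Trivet 1 hangs level inside the box outline, clear of the lid and walls. I lower it, slowly at the end.

Emit:
drive_tool([
  [[0, 2, 15, 0, 0, 0], [0, 0, 15, 0, 0, 0], [0, 0, 15, 0, 0, 0], [0, 0, 10, 0, 0, 0], [0, 0, 4, 0, 0, 0], [0, 0, 2, 0, 0, 0], [0, 0, 1, 0, 0, 0], [0, 0, 0, 0, 0, 0]],
])

```text
time: 16.38
position: [0.4723, -0.2778, 0.0432]
tool_rot: [1.0, -0.008, 0.001, 0.0]
ft_force: [-0.1, 0.2, -3.5]
grip_width: 0.0637
grip_force: 40.0
```

Emit:
drive_tool([
  [[0, 0, 1, 0, 0, 0], [0, 0, 1, 0, 0, 0], [0, 0, 1, 0, 0, 0], [0, 0, 1, 0, 0, 0], [0, 0, 0, 0, 0, 0], [0, 0, 0, 0, 0, 0]],
])

```text
time: 16.88
position: [0.4718, -0.2774, 0.0385]
tool_rot: [1.0, -0.008, -0.0, -0.0]
ft_force: [0.3, 0.0, -4.0]
grip_width: 0.0634
grip_force: 40.0
```

Emit:
drive_tool([
  [[0, 0, 0.6, 0, 0, 0], [0, 0, 0.6, 0, 0, 0], [0, 0, 0, 0, 0, 0], [0, 0, 0, 0, 0, 0]],
])

```text
time: 17.22
position: [0.4719, -0.2775, 0.038]
tool_rot: [1.0, -0.008, 0.0, 0.0]
ft_force: [-0.7, 0.4, 4.4]
grip_width: 0.0638
grip_force: 40.0
```

The floor now presses back with +4.4 N, so the trivet is down. I release, rise 280 mm and close the fingers.

Emit:
drive_tool([
  [[0, 0, 0, 0, 0, 0], [0, 0, 0, 0, 0, 0], [0, 0, 0, 0, 0, 0], [0, 0, 0, 0, 0, 0], [0, 0, 0, 0, 0, 0], [0, 0, -10, 0, 0, 0], [0, 0, -20, 0, 0, 0], [0, 0, -30, 0, 0, 0]],
], gripper=100)

```text
time: 17.88
position: [0.4705, -0.2763, 0.0964]
tool_rot: [1.0, -0.008, -0.002, -0.002]
ft_force: [0.1, -0.1, 0.6]
grip_width: 0.0868
grip_force: 0.0
```

Emit:
drive_tool([
  [[0, 0, -38, 0, 0, 0], [0, 0, -38, 0, 0, 0], [0, 0, -38, 0, 0, 0], [0, 0, -38, 0, 0, 0], [0, 0, -38, 0, 0, 0], [0, 0, -30, 0, 0, 0], [0, 0, 0, 0, 0, 0]],
])

```text
time: 18.47
position: [0.4745, -0.2796, 0.3254]
tool_rot: [1.0, -0.007, 0.006, 0.005]
ft_force: [0.7, -0.5, -0.1]
grip_width: 0.0871
grip_force: 0.0
```

Emit:
drive_tool([
  [[30, 0, 0, 0, 0, 0], [38, 0, 0, 0, 0, 0], [38, 0, 0, 0, 0, 0], [38, 0, 0, 0, 0, 0], [38, 0, 0, 0, 0, 0], [30, 0, 0, 0, 0, 0], [0, 0, 0, 0, 0, 0]],
], gripper=0, squeeze=10)

```text
time: 19.05
position: [0.6884, -0.2798, 0.3154]
tool_rot: [1.0, -0.006, 0.001, -0.0]
ft_force: [0.2, -0.4, 0.1]
grip_width: 0.0484
grip_force: 0.0
```

```bash
python3 -c "
from h import *
to(.680,-.276,.228,-.015)
c=eyes.camera('top'); a=c['img'][130:350,300:540,::-1]
c=eyes.camera('side'); b=c['img'][20:240,200:440,::-1]
cv2.imwrite('pics/s6.png',cv2.resize(np.hstack([a,b]),None,fx=1.6,fy=1.6))"
```

```text
pos [ 0.6884 -0.2798  0.3154] yaw -0.012 shift [-8.7 -3.6 87.4] rotvec [-0.    -0.003  0.003] t 19.05
```

View pics/s6.png

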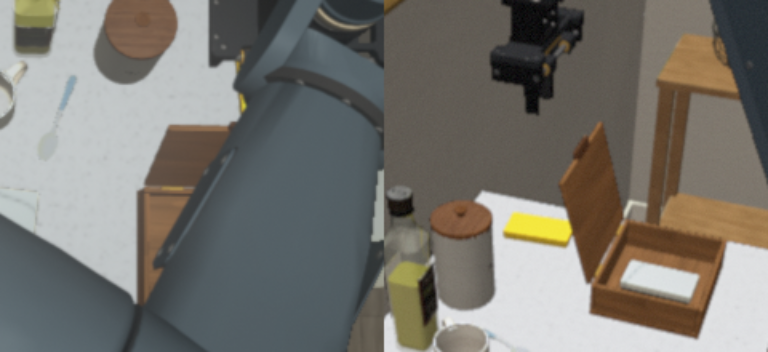

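The side view shows the trivet lying flat in the box, at about (660,280), and the gripper behind the lid. I lower the closed fingertips behind it.

Emit:
drive_tool([
  [[0, -1, 20, 0, 0, 0], [0, -1, 20, 0, 0, 0], [0, -1, 20, 0, 0, 0], [0, -1, 18, 0, 0, 0], [-8, 0, 0, 0, 0, 0], [-10, 0, 0, 0, 0, 0], [-10, 0, 0, 0, 0, 0], [0, 0, 0, 0, 0, 0]],
])

```text
time: 19.82
position: [0.653, -0.2765, 0.2409]
tool_rot: [1.0, -0.008, -0.001, -0.0]
ft_force: [-0.2, 0.4, 0.6]
grip_width: 0.0002
grip_force: 0.0
```

Emit:
drive_tool([
  [[-5, 0, 0, 0, 0, 0], [-5, 0, 0, 0, 0, 0], [-5, 0, 0, 0, 0, 0], [-5, 0, 0, 0, 0, 0], [-5, 0, 0, 0, 0, 0], [-5, 0, 0, 0, 0, 0], [-5, 0, 0, 0, 0, 0], [-5, 0, 0, 0, 0, 0]],
])

```text
time: 20.48
position: [0.6155, -0.2756, 0.2394]
tool_rot: [1.0, -0.008, 0.0, 0.0]
ft_force: [0.4, -0.2, 0.7]
grip_width: 0.0007
grip_force: 0.2
```

Emit:
drive_tool([
  [[-5, 0, 0, 0, 0, 0], [-5, 0, 0, 0, 0, 0], [-5, 0, 0, 0, 0, 0], [-5, 0, 0, 0, 0, 0], [-5, 0, 0, 0, 0, 0]],
])

```text
time: 20.9
position: [0.5903, -0.2752, 0.2393]
tool_rot: [1.0, -0.008, -0.0, -0.0]
ft_force: [-0.2, 0.0, 0.6]
grip_width: 0.0004
grip_force: 0.1
```

Emit:
drive_tool([
  [[-4, 0, 0, 0, 0, 0], [-4, 0, 0, 0, 0, 0], [-4, 0, 0, 0, 0, 0], [-4, 0, 0, 0, 0, 0], [-4, 0, 0, 0, 0, 0], [-4, 0, 0, 0, 0, 0], [-4, 0, 0, 0, 0, 0]],
])

```text
time: 21.48
position: [0.5625, -0.2748, 0.2393]
tool_rot: [1.0, -0.008, -0.0, -0.0]
ft_force: [0.6, 0.3, -0.4]
grip_width: 0.0003
grip_force: 0.0
```

```bash
python3 -c "
from h import *
to(.54,-.276,.238,-.015)
c=eyes.camera('side'); b=c['img'][20:240,200:440,::-1]
cv2.imwrite('pics/s7.png',cv2.resize(b,None,fx=2,fy=2))"
```

```text
pos [ 0.5625 -0.2748  0.2393] yaw -0.015 shift [-22.4   1.6   1.3] rotvec [-0.  0. -0.] t 21.48
```

View pics/s7.png

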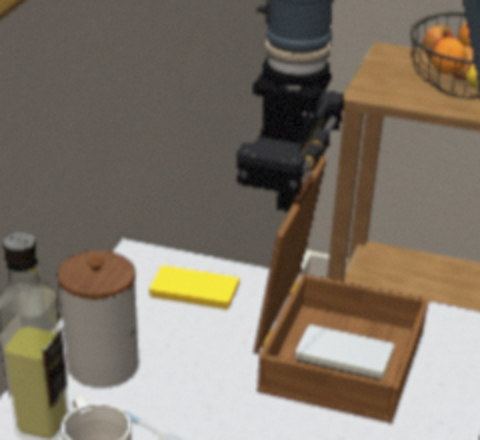

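The fingertip is against the lid's back at about (290,195) and the lid is nearly upright. I keep pushing slowly.

Emit:
drive_tool([
  [[-4, 0, 0, 0, 0, 0], [-4, 0, 0, 0, 0, 0], [-4, 0, 0, 0, 0, 0], [-4, 0, 0, 0, 0, 0], [-4, 0, 0, 0, 0, 0], [0, 0, 0, 0, 0, 0]],
])

```text
time: 22.03
position: [0.542, -0.2744, 0.2393]
tool_rot: [1.0, -0.008, -0.0, -0.0]
ft_force: [0.3, 0.0, 0.2]
grip_width: 0.0004
grip_force: 0.0
```

```bash
cat > lid.py <<'E'
from h import *
c=eyes.camera('side'); im=c['img'].astype(int)
# interior trivet visible? / lid wood over box: sample rays at box top (shut lid z=.068) and upright lid spots
def look(P):
    u,v=proj(c,P)[0].round().astype(int); return (u,v),im[v-1:v+2,u-1:u+2].reshape(-1,3).mean(0).round()
print('trivet top',look([.47,-.276,.027]),'front part',look([.43,-.276,.027]),'rear',look([.51,-.276,.027]))
print('upright lid mid',look([.56,-.21,.18]),'inner floor left',look([.47,-.20,.008]))
to(.54,-.276,.238,-.015)
E
python3 lid.py
```

```text
trivet top ((np.int64(373), np.int64(193)), array([220., 224., 225.])) front part ((np.int64(387), np.int64(196)), array([218., 222., 223.])) rear ((np.int64(358), np.int64(190)), array([216., 222., 222.]))
upright lid mid ((np.int64(336), np.int64(151)), array([91., 85., 78.])) inner floor left ((np.int64(365), np.int64(216)), array([95., 63., 37.]))
pos [ 0.5425 -0.2745  0.2394] yaw -0.016 shift [-2.5  1.5  1.4] rotvec [-0.     0.    -0.001] t 22.08
```

Emit:
drive_tool([
  [[-4, 0, 0, 0, 0, 0], [-4, 0, 0, 0, 0, 0], [0, 0, 0, 0, 0, 0], [0, 0, 0, 0, 0, 0], [0, 0, 0, 0, 0, 0], [0, 0, 0, 0, 0, 0], [0, 0, 0, 0, 0, 0], [0, 0, 0, 0, 0, 0]],
])

```text
time: 22.75
position: [0.535, -0.2744, 0.2393]
tool_rot: [1.0, -0.008, 0.0, -0.0]
ft_force: [-0.0, 0.4, 1.2]
grip_width: 0.0005
grip_force: 0.0
```

Emit:
drive_tool([
  [[0, 0, -20, 0, 0, 0], [0, 0, -20, 0, 0, 0], [0, 0, 0, 0, 0, 0], [0, 0, 0, 0, 0, 0], [0, 0, 0, 0, 0, 0], [0, 0, 0, 0, 0, 0], [0, 0, 0, 0, 0, 0], [0, 0, 0, 0, 0, 0]],
])

```text
time: 23.42
position: [0.5345, -0.2741, 0.2783]
tool_rot: [1.0, -0.008, -0.001, -0.001]
ft_force: [0.4, -0.6, 0.1]
grip_width: 0.0004
grip_force: 0.0
```

```bash
python3 lid.py; python3 - <<'E'
from h import *
c=eyes.camera('side'); im=c['img'].astype(int)
m=((im[:,:,0]-im[:,:,2]>30)&(im[:,:,0]<190)).astype(np.uint8); 
lid=np.array([[.382,-.18,.069],[.382,-.37,.069],[.556,-.37,.069],[.556,-.18,.069]])
p=proj(c,lid).round().astype(int); q=np.zeros_like(m); cv2.fillPoly(q,[p],1)
print('wood share of shut-lid area',(m[q>0]).mean().round(3))
t=cv2.cvtColor(c['img'],cv2.COLOR_RGB2GRAY)[q>0]; print('grey range in it',np.percentile(t,[1,50,99]))
c=eyes.camera('top'); print(trivets(c,(120,200,345,345))[0])
E
```

```text
trivet top ((np.int64(373), np.int64(193)), array([140., 100.,  64.])) front part ((np.int64(387), np.int64(196)), array([148., 105.,  68.])) rear ((np.int64(358), np.int64(190)), array([147., 104.,  67.]))
upright lid mid ((np.int64(336), np.int64(151)), array([91., 86., 79.])) inner floor left ((np.int64(365), np.int64(216)), array([94., 62., 38.]))
pos [ 0.5346 -0.2742  0.2785] yaw -0.015 shift [ 5.4  1.8 40.5] rotvec [-0.001  0.001 -0.   ] t 23.47
wood share of shut-lid area 0.981
grey range in it [ 79. 112. 160.]
[(524, 160, 112, 60, np.float64(0.03)), (501, 5, 114, 62, np.float64(-0.09))]
```

The lid is shut: 98% of the shut-lid area is wood. Both sound trivets are flat on the worktop, each moved 71 mm, and the gripper touches nothing.

```bash
python3 -c "
from rig import ticket
print(ticket.hand_in())"
```

```text
the job is handed in; nothing more can be done
None
```

The job is handed in: trivet 1 slid too easily (about 2 N against 12–15 N for the other two) and now lies flat in the repair box with the lid fallen shut; the sound trivets 2 and 3 stayed on the worktop, and it took about 23.5 s of the 72 s allowed.

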